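# Hook the vial tray out from under the bench riser

## Task

The vial tray has been pushed back under the low white riser where fingers cannot go. Take the hooked rod (not the straight one, which stays where it lies), drop its hook into the tray's pull eye under the riser's board, and draw the tray out until the whole row of vials is clear of the board's front edge. Then unhook the rod and lay it down flat on the bench, away from the eye; do not pull the tray with the fingers.

Things in the scene. Friction and masses are not known exactly. Their poses are not given: they have to be found in the camera images.
- hook: hooked rod lying on the bench: black handle 70 (x) x 22 (y) x 36 high; a 6 mm steel rod leaves its +x end with axis 27 above the handle's underside and at x = 130 bends straight down to a blunt end level with the underside (the hook). 90 g. Origin: centre of the handle's underside; x towards the hook, z up. Grip the handle across its 22 mm width at the origin.
- hook_tip (a point): lower end of the hook, 130 mm ahead (+x) of and 1 mm above the hooked rod's origin; axes as the hooked rod's
- eye (a point): centre of the pull eye on the tray's front: a level loop of 5 mm steel bar, opening 32 (x) x 37 (y), open above and below, bar centre line 30 mm above the bench. x points into the riser, z up; the tray slides out along -x. Tray 165 wide, its front wall 25 mm behind the eye's centre; its three vials are 25 in diameter, tops 58 above the bench, rear 55 mm behind the eye's centre.
- riser: fixed low riser (white board on side panels). Origin: on the bench below the middle of the board's front edge; x into the riser, z up. Board 230 wide (y), 180 deep, underside 105, top 117 above the bench; 206 free between the side panels. The eye is midway across, 40 mm behind the front edge when the tray is fully in. Jar, bottle and timer stand on it 90 mm or more back.
- tray (a joint): how far the tray is drawn out, m: 0 fully in, 0.12 at the stop; about 0.095 brings the whole row of vials clear of the board's front edge. It slides with 1.5 N of friction and light damping, and stays where it is left.
- straight_rod: straight rod, a bystander: the same black handle (70 x 22 x 36) and steel rod ending at x = 130, with no hook. Origin: centre of the handle's underside; x along the rod, z up. The two rods lie side by side about 0.2 m apart; either may be the left one.

How it is judged:
By the outcome, as a careful person would: the job done as asked, in the order asked, and still so for the second after the job is handed in, with the robot touching nothing.
It also fails if it takes over 56 s, if anything falls off the work surface, if the arm or the gripper's body presses on something with over 40 N, if the wrist force passes 120 N, or if a joint passes its speed limit or range.

## Robot

A 6-joint arm with a two-finger parallel gripper is mounted at the origin on a cart in front of the work surface, level with it; the furniture and walls round the work are solid. World frame = base frame: x ahead of the robot, y to its left, z up, the work surface at z = 0. Lengths are in m, angles in degrees, forces in N, time in s.
With the tool pointing down it reaches from about 0.4 to 0.825 m from the base axis. Payload 7 kg.
Tool frame: the origin (TCP) lies on the centre line of the jaws, within the pads' length; the fingertips stand 22 mm ahead of it and the grasp point (between the pads) lies 3 mm ahead of it; z points along the fingers, y is the line along which they close (so a half turn about z gives the same grasp; the last joint's range is limited). The gripper opens to 88 mm and grips with 3 to 60 N. Pads are 19 mm wide; open, the fingers measure 130 mm over their backs; the gripper's body (78 mm by 193 mm) begins 47 mm behind the grasp point.
Start: joints at [81.939, 20.546, 0.682, 0, -70.136, -16.507], TCP at [0.281, 0.614, 0.249] pointing down, gripper open.
Joint ranges: [-176.03, 176.03], [-82.01, 121.73], [-58.28, 71.71], [-173.87, 95.51], [-174.79, -0.11], [-173.66, 173.66]. Speed limits (degrees/s): [136.94, 136.94, 172.46, 180, 180, 180].

## Interface

Orientations are given as [roll, pitch, yaw] about the fixed x, y, z axes, in that order (R = Rz(yaw) Ry(pitch) Rx(roll)).
In Python, from plant import get_state, cams, r gives the robot as it stands.
- The arm moves only by the tool apply_moves, never from a script. Its argument "targets" is a list of rows, each an object with "dp": the shift along the world's x, y, z in m, a list of three; "yaw": the turn about the world's z in degrees. In form: [{"dp": [x, y, z], "yaw": yaw}, ...]. A call has 1 to 20 rows; each row is the pose to reach, as a shift and turn from the pose commanded when the call began; what a row does not reach only later rows make up. A row lasts 1/12 s, in which the tool goes at most 41.7 mm and 7.16 degrees, less where a joint would pass 70% of its speed; a pose out of reach is approached as far as the arm can. A call with a gripper value outside its range is refused whole. "grip" is the gripper command: -1 is fully open, 1 is shut, values between are in proportion, set as the call begins (left out, the last holds). The fingers move at their own pace and stop on an object; "squeeze" is the grip in N (left out, the last holds). Time passes only in rows, so rows that repeat a pose let the fingers close. It gives the time, the measured TCP pose, the force, the opening and the grip force at its end, in the units of the state.
- get_state(): the state, without advancing time (a new reading comes with each control period).
- cams.capture(name): name is "scene" or "top" or "wrist"; returns a dict with "image" (384x512x3 uint8, red, green, blue), "range_z" (384x512 float32, m along the optical axis (not along the pixel's ray), 0 where there is no reading), "fx", "fy", "cx", "cy" (pixels), "k1" (the pictures are not rectified: a ray, as slopes to the right and down, at radius r is drawn at 1 + k1 r^2 times it, then the intrinsics apply), "R" (3x3) and "t" (3): a world point X has camera coordinates R X + t; the wrist camera has in their place "T_tool_cam" (4x4, takes a point from camera to tool coordinates, whose origin is the TCP and whose axes are the flange's). Camera axes: x right, y down, z forward; pixel columns grow to the right and rows downward; lengths in m; the calibration is good to about 2 mm. A picture is of the moment at which its call begins: read the wrist's pose just before it.
- r.close_job(): hands the job in; it is judged then, once.
The state is a dict: "time_s": time; "joints": joint angles; "qd": joint speeds; "joint_torque": joint torques, N m; "tcp_pos": TCP position; "eef_rot": TCP orientation; "contact_force": force on the tool from outside, world axes, zero at the start; "moment": the same for the moment, N m; "gripper_width": finger opening in m; "gripper_force": force on a finger pad.
Only numpy, scipy, OpenCV 4.12 (cv2) and the standard library are available. Lean on these libraries where they do the work, as an engineer would, in place of code of your own. Each camera call takes 0.05 s, during which the arm holds its last target. There are 200 camera calls.

## Working session

There is one attempt and no reset: what is moved stays moved. The work goes in short steps, Python scripts to look and compute and a tool call to move; the robot and the scene stay as the last step left them, time stands still between calls to the robot, and variables do not carry over. Pictures are saved under pics/ and viewed, at most 10 in all, crops included, and the job is handed in when it is done.

Besides the shell and the picture viewer there is one more tool, called after "Emit:" by a JSON object that holds its "name" and its "arguments". apply_moves: Moves the arm, as the interface text tells. Its arguments: {"type":"object","properties":{"targets":{"type":"array","items":{"type":"object","properties":{"dp":{"type":"array","items":{"type":"number"}},"yaw":{"type":"number"}}}},"grip":{"type":"number"},"squeeze":{"type":"number"}},"required":["targets"]}

```bash
mkdir -p pics
cat > h.py <<'E'
from plant import get_state, cams, r
import numpy as np, cv2
def cap(n,save=None):
    c=cams.capture(n)
    if save: cv2.imwrite('pics/'+save,c['image'][:,:,::-1])
    return c
def world(c,uv,z=None,st=None):
    """pixels -> world; z: plane height, else range image"""
    out=[]
    if 'R' in c: R=np.array(c['R']).T; o=-R@np.array(c['t'])
    else:
        from scipy.spatial.transform import Rotation as Ro
        T=np.eye(4);T[:3,:3]=Ro.from_euler('xyz',st['eef_rot'],degrees=True).as_matrix();T[:3,3]=st['tcp_pos']
        T=T@np.array(c['T_tool_cam']);R=T[:3,:3];o=T[:3,3]
    for u,v in uv:
        p=np.array([(u-c['cx'])/c['fx'],(v-c['cy'])/c['fy']]);q=p.copy()
        for _ in range(20): q=p/(1+c['k1']*(q@q))
        d=R@np.array([*q,1])
        s=c['range_z'][int(round(v)),int(round(u))] if z is None else (z-o[2])/d[2]
        out.append(o+s*d)
    return np.array(out)
E
python3 - <<'E'
from h import *
s=get_state();print(s)
a=cap('top','top0.png');b=cap('scene','scene0.png')
E
```

```text
{'time_s': 0.0, 'joints': array([ 8.19367085e+01,  2.05906361e+01,  6.31102199e-01, -1.95602578e-02,
       -7.01379463e+01, -1.65073699e+01]), 'qd': array([-0.03413915, -0.00241441, -0.02985049, -0.01225059, -0.08424056,
       -0.02326658]), 'joint_torque': array([ 5.09600013e-04, -5.82728112e+01,  2.93059874e+01,  6.99730039e+00,
        6.95429437e-03, -1.84238720e-04]), 'tcp_pos': array([0.28050139, 0.61342056, 0.24761317]), 'eef_rot': array([ 1.79901313e+02, -1.00706087e-02, -2.45773141e+01]), 'contact_force': array([-0.22023375,  0.1636583 , -0.39575489]), 'moment': array([-0.03953416, -0.02206004, -0.01231038]), 'gripper_force': 0.0, 'gripper_width': 0.08776040564295899}
```

View pics/top0.png

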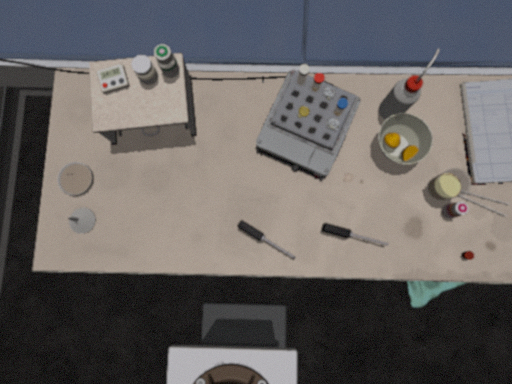

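View pics/scene0.png

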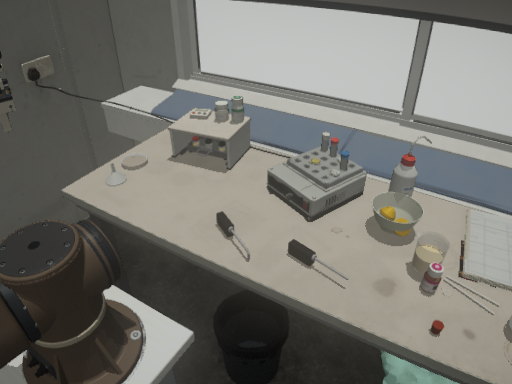

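The top view shows the riser at about (140,95), with the eye at (151,130). The two rods are at about (265,240) and (355,235). In the scene view the left rod seems to bend down at (247,255), so I'll zoom in and measure.

Run:
```python
from h import *
np.set_printoptions(precision=4,suppress=True)
a=cap('top');b=cap('scene')
A=a['image'][:,:,::-1];B=b['image'][:,:,::-1]
f=lambda im,x,y,w,h:cv2.resize(im[y:y+h,x:x+w],(400,300),interpolation=cv2.INTER_CUBIC)
cv2.imwrite('pics/z1.png',np.vstack([np.hstack([f(B,205,200,80,60),f(B,280,230,80,60)]),np.hstack([f(A,85,55,120,90),f(A,225,205,80,60)])]))
cam=-np.array(a['R']).T@a['t'];print('cam',cam, 'scene',-np.array(b['R']).T@b['t'])
m=(A.max(2)<60).astype(np.uint8)
n,l,s,c=cv2.connectedComponentsWithStats(m)
for i in range(1,n):
    x,y,w,h,ar=s[i]
    if 80<ar<600 and 200<y<260:
        pts=np.argwhere(l==i)[:,::-1]
        W=world(a,pts,0.036);r_=cv2.minAreaRect((W[:,:2]*1000).astype(np.float32))
        print(s[i],c[i],r_, np.median(world(a,pts)[:,2]))
print(world(a,[(94,132),(187,124),(90,66),(183,60)]))
print(world(a,[(94,132),(187,124)],0.117))
print('rodends',world(a,[(293,257),(384,244)],0.03),world(a,[(151,130)],0.03),world(a,[(151,130)]))
```

```text
cam [ 0.3868 -0.0635  0.9492] scene [-0.1734 -0.4938  0.6623]
[239 222  24  19 193] [250.1554 230.5699] ((442.6786193847656, -36.648643493652344), (64.83750915527344, 19.982437133789062), 60.077518463134766) 0.03550420091816375
[322 224  28  14 228] [335.5439 230.5395] ((447.22833251953125, -251.3455810546875), (69.0239486694336, 21.43525505065918), 76.2578353881836) 0.03504091947009336
[[0.6651 0.3412 0.1139]
 [0.7022 0.1269 0.0815]
 [0.831  0.3633 0.1177]
 [0.8559 0.1384 0.1115]]
[[0.6641 0.3397 0.117 ]
 [0.6893 0.1191 0.117 ]]
rodends [[ 0.3794 -0.1456  0.03  ]
 [ 0.4174 -0.3725  0.03  ]] [[0.7022 0.2324 0.03  ]] [[ 0.7126  0.2422 -0.0003]]
```

View pics/z1.png

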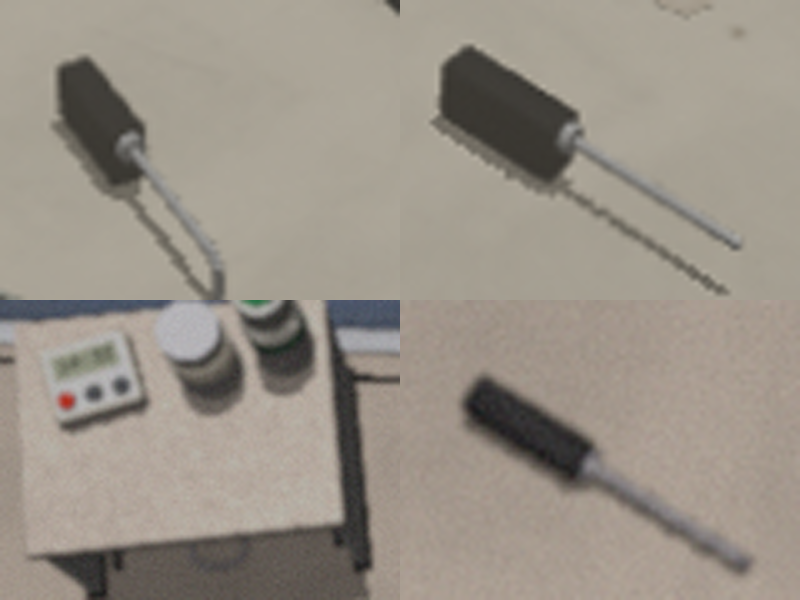

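The zoom confirms that the left rod in the scene is the hooked one: its tip bends down, and its handle is at (0.443,-0.037) with heading -120°. The right one is straight. The riser's front-edge midpoint is at about (0.677,0.229), yaw about 6.5°, which puts the eye at about (0.717,0.234). Next I hover over the hook.

Emit:
{"name": "apply_moves", "arguments": {"targets": [{"dp": [0.01, -0.04, 0], "yaw": -7}, {"dp": [0.02, -0.08, 0], "yaw": -14}, {"dp": [0.03, -0.12, 0], "yaw": -21}, {"dp": [0.04, -0.16, 0], "yaw": -28}, {"dp": [0.05, -0.2, 0], "yaw": -35}, {"dp": [0.06, -0.24, 0], "yaw": -42}, {"dp": [0.07, -0.28, 0], "yaw": -49}, {"dp": [0.08, -0.32, 0], "yaw": -56}, {"dp": [0.09, -0.36, 0], "yaw": -63}, {"dp": [0.1, -0.4, 0], "yaw": -70}, {"dp": [0.11, -0.44, 0], "yaw": -77}, {"dp": [0.12, -0.48, 0], "yaw": -84}, {"dp": [0.13, -0.52, -0.01], "yaw": -91}, {"dp": [0.14, -0.56, -0.02], "yaw": -95.5}, {"dp": [0.15, -0.6, -0.03], "yaw": -95.5}, {"dp": [0.16, -0.64, -0.03], "yaw": -95.5}, {"dp": [0.162, -0.651, -0.03], "yaw": -95.5}, {"dp": [0.162, -0.651, -0.03], "yaw": -95.5}, {"dp": [0.162, -0.651, -0.03], "yaw": -95.5}, {"dp": [0.162, -0.651, -0.03], "yaw": -95.5}], "grip": -1}}

```text
time_s: 1.87
tcp_pos: [0.4425, -0.0369, 0.2186]
eef_rot: [180.0, 0.0, -120.1]
contact_force: [-0.2, 0.6, -0.2]
gripper_width: 0.0876
gripper_force: 0.0
```

Run:
```python
from h import *
np.set_printoptions(precision=4,suppress=True)
s=get_state();print(s['tcp_pos'],s['eef_rot'],s['joints'])
w=cap('wrist','w1.png')
W=w['image']
m=(W.max(2)<60).astype(np.uint8)
n,l,st,c=cv2.connectedComponentsWithStats(m)
for i in range(1,n):
    if st[i][4]>800:
        pts=np.argwhere(l==i)[:,::-1][::7]
        P=world(w,pts,0.036,s);print(st[i],cv2.minAreaRect((P[:,:2]*1000).astype(np.float32)),np.median(w['range_z'][l==i]))
```

```text
[ 0.4425 -0.0369  0.2186] [ 179.9956    0.0086 -120.0863] [ 20.8213  -0.4196 -29.5589  -0.0101 -60.8568 -50.9026]
[    0     0   512   384 83452] ((443.21636962890625, 3.003326416015625), (423.6654968261719, 643.9107055664062), 55.879661560058594) 0.085661516
[ 246  139   22   70 1230] ((441.7815246582031, -40.05970764160156), (68.60675048828125, 20.03409194946289), 60.553306579589844) 0.3245486
```

View pics/w1.png

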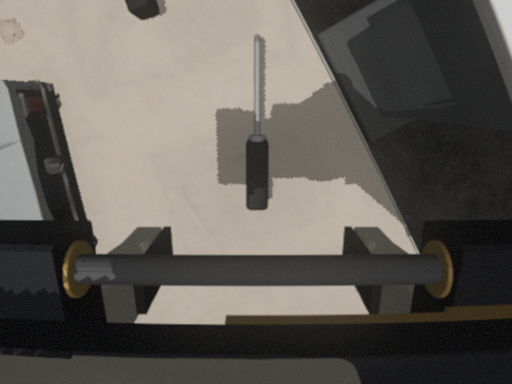

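The wrist view shows the hooked rod centred between the jaws, with its handle at (257,173) and rod end at (257,38). The measured centre is (0.442,-0.039), yaw -119.6. Now I descend and grip.

Emit:
{"name": "apply_moves", "arguments": {"targets": [{"dp": [0, -0.001, -0.035], "yaw": 0.5}, {"dp": [-0.001, -0.001, -0.07], "yaw": 0.5}, {"dp": [-0.001, -0.001, -0.105], "yaw": 0.5}, {"dp": [-0.001, -0.001, -0.14], "yaw": 0.5}, {"dp": [-0.001, -0.001, -0.165], "yaw": 0.5}, {"dp": [-0.001, -0.001, -0.182], "yaw": 0.5}, {"dp": [-0.001, -0.001, -0.191], "yaw": 0.5}, {"dp": [-0.001, -0.001, -0.191], "yaw": 0.5}, {"dp": [-0.001, -0.001, -0.191], "yaw": 0.5}]}}

```text
time_s: 2.67
tcp_pos: [0.4416, -0.0372, 0.0275]
eef_rot: [180.0, -0.0, -119.4]
contact_force: [1.0, 0.2, 0.2]
gripper_width: 0.0877
gripper_force: 0.0
```

Emit:
{"name": "apply_moves", "arguments": {"targets": [{"dp": [0, 0, 0], "yaw": 0}, {"dp": [0, 0, 0], "yaw": 0}, {"dp": [0, 0, 0], "yaw": 0}, {"dp": [0, 0, 0], "yaw": 0}, {"dp": [0, 0, 0], "yaw": 0}, {"dp": [0, 0, 0], "yaw": 0}, {"dp": [0, 0, 0], "yaw": 0}, {"dp": [0, 0, 0], "yaw": 0}, {"dp": [0, 0, 0], "yaw": 0}, {"dp": [0, 0, 0], "yaw": 0}, {"dp": [0, 0, 0], "yaw": 0}, {"dp": [0, 0, 0], "yaw": 0}], "grip": 1, "squeeze": 40}}

```text
time_s: 3.67
tcp_pos: [0.4417, -0.0382, 0.0275]
eef_rot: [180.0, -0.0, -119.6]
contact_force: [-0.1, 0.1, 0.6]
gripper_width: 0.0218
gripper_force: 40.0
```

Emit:
{"name": "apply_moves", "arguments": {"targets": [{"dp": [0, 0, 0.03], "yaw": 0}, {"dp": [0, 0.01, 0.06], "yaw": 7}, {"dp": [0, 0.03, 0.09], "yaw": 14}, {"dp": [0, 0.05, 0.1], "yaw": 21}, {"dp": [0, 0.07, 0.1], "yaw": 28}, {"dp": [0, 0.09, 0.1], "yaw": 35}, {"dp": [0, 0.11, 0.1], "yaw": 42}, {"dp": [0, 0.13, 0.1], "yaw": 49}, {"dp": [0, 0.15, 0.1], "yaw": 56}, {"dp": [0, 0.17, 0.1], "yaw": 63}, {"dp": [0, 0.19, 0.1], "yaw": 70}, {"dp": [0.005, 0.21, 0.1], "yaw": 77}, {"dp": [0.01, 0.22, 0.1], "yaw": 84}, {"dp": [0.015, 0.23, 0.1], "yaw": 91}, {"dp": [0.02, 0.24, 0.1], "yaw": 98}, {"dp": [0.027, 0.243, 0.1], "yaw": 105}, {"dp": [0.027, 0.243, 0.1], "yaw": 112}, {"dp": [0.027, 0.243, 0.1], "yaw": 119}, {"dp": [0.027, 0.243, 0.1], "yaw": 126}, {"dp": [0.027, 0.243, 0.1], "yaw": 126}]}}

```text
time_s: 5.33
tcp_pos: [0.4684, 0.2047, 0.1272]
eef_rot: [180.0, 0.0, 6.8]
contact_force: [0.3, -0.7, -0.9]
gripper_width: 0.0219
gripper_force: 40.0
```

Emit:
{"name": "apply_moves", "arguments": {"targets": [{"dp": [0, 0, -0.03], "yaw": 0}, {"dp": [0, 0, -0.05], "yaw": 0}, {"dp": [0, 0, -0.05], "yaw": 0}, {"dp": [0, 0, -0.05], "yaw": 0}]}}

```text
time_s: 5.67
tcp_pos: [0.4681, 0.2042, 0.077]
eef_rot: [179.9, 0.1, 6.3]
contact_force: [-0.5, 0.1, -0.6]
gripper_width: 0.0216
gripper_force: 40.0
```

Run:
```python
from h import *
np.set_printoptions(precision=4,suppress=True)
s=get_state();print(s['tcp_pos'],s['eef_rot'],s['joints'])
w=cap('wrist','w2.png');t=cap('top')
W=w['image'][:,:,::-1];A=t['image'][:,:,::-1]
cv2.imwrite('pics/z2.png',np.hstack([W[:300,120:520],cv2.resize(A[60:240,80:320],(400,300),interpolation=cv2.INTER_CUBIC)]))
```

```text
[0.4681 0.2042 0.077 ] [179.8912   0.1227   6.276 ] [ 45.6338  15.8378 -32.1705   0.0094 -42.1556  50.6354]
```

View pics/z2.png

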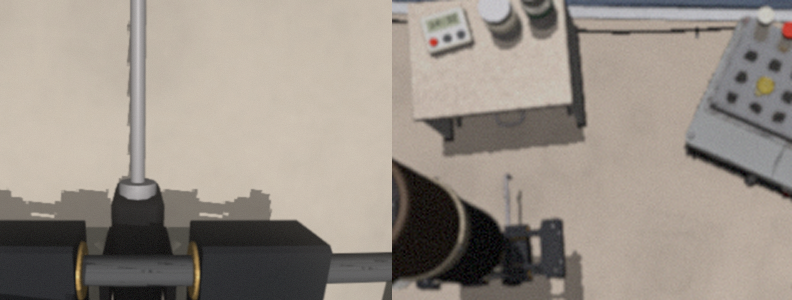

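The z2 picture shows the rod held straight. Its tip in the top view is at about (150,167) px, and the eye's front arc shows below the board edge at about (152,132) px. I'll measure the board and eye more closely.

Run:
```python
from h import *
np.set_printoptions(precision=4,suppress=True)
t=cap('top');A=t['image'][:,:,::-1]
uv=np.array([(u,v) for v in range(55,150) for u in range(85,200)])
P=world(t,uv);k=(P[:,2]>.108)&(P[:,2]<.124)
Q=(world(t,uv[k],0.117)[:,:2]*1000).astype(np.float32)
print('rect',cv2.minAreaRect(Q))
# front edge: per column lowest board pixel
E=np.array([(u,uv[k][uv[k][:,0]==u][:,1].max()+.5) for u in range(100,182)])
F=world(t,E,0.117);vx,vy,x0,y0=cv2.fitLine(F[:,:2].astype(np.float32),cv2.DIST_HUBER,0,.001,.001).ravel()
print('edge yaw',np.degrees(np.arctan2(-vx,vy)) if vy>0 else np.degrees(np.arctan2(vx,-vy)),x0,y0)
c=A[105:175,110:190];cv2.imwrite('pics/z3.png',cv2.resize(c,(800,600),interpolation=cv2.INTER_CUBIC)[:,:])
zz=P[:,2];k2=(zz>.06)&(zz<.125)
uvr=np.array([(u,v) for v in range(155,185) for u in range(140,165)]);R=world(t,uvr)
kk=(R[:,2]>.06)&(R[:,2]<.1);print('rod pts',kk.sum(),uvr[kk][:6],R[kk][:6])
```

```text
rect ((768.2084350585938, 241.68356323242188), (183.44337463378906, 230.6781005859375), 7.622024059295654)
edge yaw 7.6977167 0.6776267 0.22976112
rod pts 57 [[148 164]
 [149 164]
 [150 164]
 [147 165]
 [148 165]
 [149 165]] [[0.5986 0.219  0.0769]
 [0.599  0.217  0.0753]
 [0.6007 0.2167 0.0686]
 [0.5949 0.2198 0.0814]
 [0.595  0.2174 0.0813]
 [0.5955 0.2155 0.0795]]
```

View pics/z3.png

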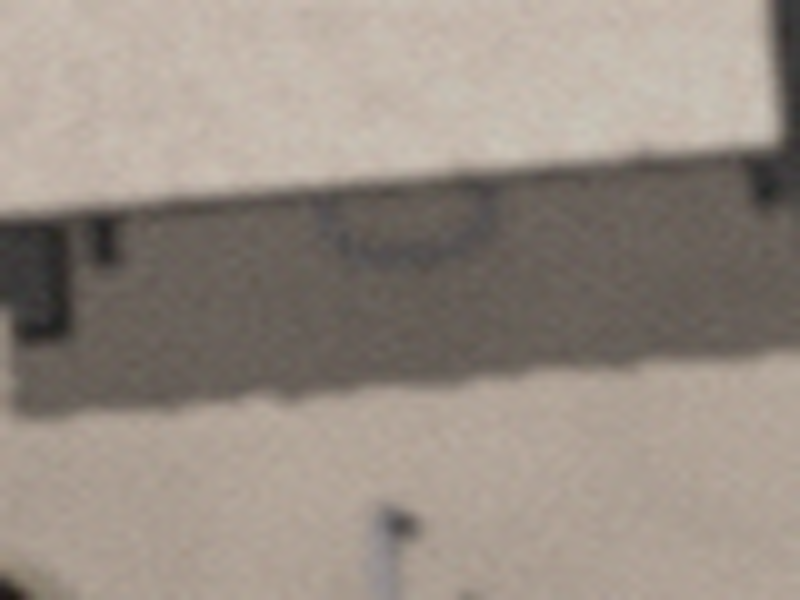

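z3 shows the eye's front arc bottoming at about (410,255) and spanning x of about 325 to 490. In full-image pixels that is (151,134.7), from 142.5 to 159. The rod tip is at (380,510), or (148,164.5).

Run:
```python
from h import *
np.set_printoptions(precision=4,suppress=True)
t=cap('top')
print(world(t,[(150.8,134.5),(142.6,130),(158.8,129)],0.03)) # eye front bar, left, right
print(world(t,[(148.0,164.3)],0.0795)) # rod end top
f=np.array([.6773,.2295]);x=np.array([.991,.1331]);y=np.array([-x[1],x[0]])
for p in world(t,[(150.8,134.5),(142.6,130),(158.8,129)],0.03)[:,:2]: print((p-f)@x,(p-f)@y)
# darkness profile down the arc column and across
g=cv2.GaussianBlur(t['image'].astype(float).mean(2),(0,0),.7)
print(g[124:142,149:153].mean(1).round());print(g[128:132,138:164].mean(0).round())
s=get_state();o=s['tcp_pos'][:2];a=np.radians(s['eef_rot'][2]);print(s['tcp_pos'],s['eef_rot'][2],o+.133*np.array([np.cos(a),np.sin(a)]))
```

```text
[[0.6899 0.2321 0.03  ]
 [0.7017 0.2546 0.03  ]
 [0.7055 0.212  0.03  ]]
[[0.5972 0.2181 0.0795]]
0.012831637708946906 0.0009491682397952885
0.027526684060004764 0.021601755777735876
0.025580531926121947 -0.02108080769068052
[174. 145. 109.  90.  91.  94.  95.  94.  90.  86.  82.  81.  86.  90.
  93.  93.  93.  92.]
[93. 91. 91. 89. 86. 86. 88. 90. 90. 90. 91. 92. 93. 94. 94. 94. 93. 92.
 88. 84. 83. 86. 92. 95. 96. 97.]
[0.4694 0.2055 0.0789] 6.393133477607326 [0.6015 0.2203]
```

```bash
cat >> h.py <<'E'
def proj(c,P):
    X=np.array(c['R'])@np.array(P).T+np.array(c['t'])[:,None];q=X[:2]/X[2];q=q*(1+c['k1']*(q**2).sum(0))
    return np.c_[q[0]*c['fx']+c['cx'],q[1]*c['fy']+c['cy']]
E
python3 - <<'E'
from h import *
np.set_printoptions(precision=4,suppress=True)
b=cap('scene');t=cap('top')
f=np.array([.6773,.2295]);x=np.array([.991,.1331]);y=np.array([-x[1],x[0]])
g=lambda a,l,z:[*(f+a*x+l*y),z]
pts=[g(.0215,0,.03),g(.0135,0,.03),g(.04,.021,.03),g(.04,-.021,.03),g(0,.115,.117),g(0,-.115,.117),g(0,-.115,.105),g(0,-.115,0)]
print(proj(b,pts));print(proj(t,pts))
im=cv2.imread('pics/scene0.png')[110:170,170:250];cv2.imwrite('pics/z4.png',cv2.resize(im,(800,600),interpolation=cv2.INTER_CUBIC))
E
```

```text
[[202.1168 152.8478]
 [200.9486 153.925 ]
 [199.4805 149.269 ]
 [210.139  151.5367]
 [167.066  126.7002]
 [228.5687 138.6334]
 [228.7211 142.0426]
 [229.9993 170.3458]]
[[150.9344 131.3207]
 [151.1425 134.2203]
 [142.5199 125.4737]
 [158.3768 123.8054]
 [ 92.339  132.8157]
 [188.5458 122.7153]
 [189.5149 124.4757]
 [196.9917 138.0606]]
```

View pics/z4.png

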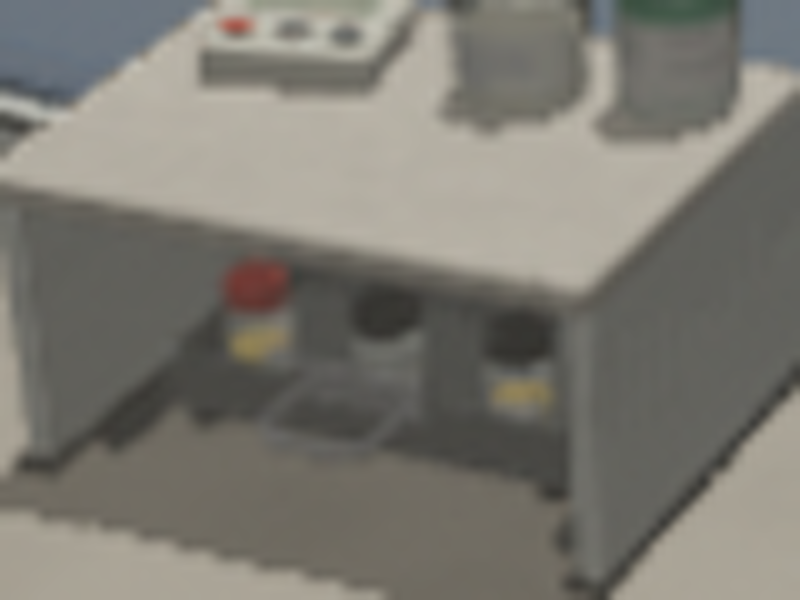

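z4 shows the eye as a rounded loop with its front bar centred at about (318,440), or (201.8,154.0) in the scene. Combined with the top view, the eye's centre is at about (0.712,0.2345). The slot margin is ±13 mm, which is enough. Now I go in above the eye.

Emit:
{"name": "apply_moves", "arguments": {"targets": [{"dp": [0.02, 0.002, 0], "yaw": 1.2}, {"dp": [0.04, 0.004, 0], "yaw": 1.2}, {"dp": [0.06, 0.006, 0], "yaw": 1.2}, {"dp": [0.08, 0.008, 0], "yaw": 1.2}, {"dp": [0.095, 0.01, 0], "yaw": 1.2}, {"dp": [0.107, 0.012, 0], "yaw": 1.2}, {"dp": [0.1145, 0.0125, 0], "yaw": 1.2}, {"dp": [0.1145, 0.0125, 0], "yaw": 1.2}, {"dp": [0.1145, 0.0125, 0], "yaw": 1.2}]}}

```text
time_s: 6.72
tcp_pos: [0.5829, 0.2171, 0.0776]
eef_rot: [-180.0, 0.0, 7.6]
contact_force: [0.1, 0.1, -0.9]
gripper_width: 0.0217
gripper_force: 40.0
```

Run:
```python
from h import *
s=get_state();print(s['tcp_pos'],s['eef_rot'],s['contact_force'])
w=cap('wrist');t=cap('top');b=cap('scene')
f=lambda im,x,y,w,h:cv2.resize(im[y:y+h,x:x+w,::-1],(400,300),interpolation=cv2.INTER_CUBIC)
cv2.imwrite('pics/z5.png',np.vstack([np.hstack([f(t['image'],110,105,80,60),f(b['image'],160,110,80,60)]),np.hstack([f(w['image'],156,0,200,150),f(b['image'],100,60,200,150)])]))
```

```text
[0.58288389 0.21714407 0.07758294] [-1.79997341e+02  1.50000293e-02  7.59166476e+00] [ 0.08544897  0.08971975 -0.86034423]
```

View pics/z5.png

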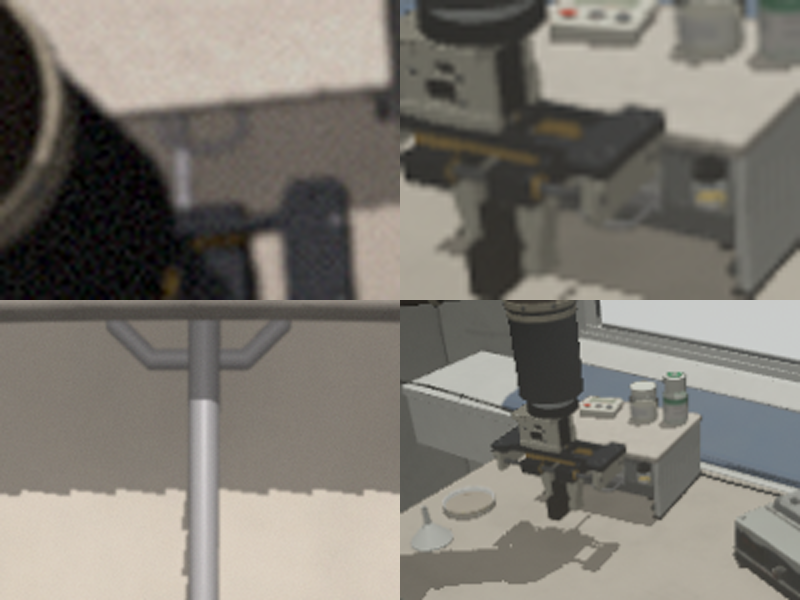

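The wrist view shows the rod laterally centred over the eye, and the front bar at about (273,29.5) px. I'll check its distance.

Run:
```python
from h import *
s=get_state();w=cap('wrist')
p=world(w,[(273.5,29.5),(238,29.5),(256,29.5),(210.5,12),(300.5,12)],0.03,s);a=np.radians(7.6)
d=p[:,:2]-s['tcp_pos'][:2];print(p.round(4));print((d@[np.cos(a),np.sin(a)]).round(4),(d@[-np.sin(a),np.cos(a)]).round(4))
```

```text
[[0.6895 0.222  0.03  ]
 [0.6871 0.2401 0.03  ]
 [0.6883 0.2309 0.03  ]
 [0.6937 0.255  0.03  ]
 [0.6998 0.2096 0.03  ]]
[0.1068 0.1068 0.1068 0.1153 0.1154] [-0.0094  0.0088 -0.0005  0.0227 -0.0231]
```

The front bar is 107 mm ahead of the TCP, so the eye's centre is at about 125 mm and the tip at about 130 mm. I back up 4 mm and drop the hook 36 mm, which keeps the rod above the bar.

Emit:
{"name": "apply_moves", "arguments": {"targets": [{"dp": [-0.004, 0, 0], "yaw": 0}, {"dp": [-0.004, 0, -0.008], "yaw": 0}, {"dp": [-0.004, 0, -0.016], "yaw": 0}, {"dp": [-0.004, 0, -0.024], "yaw": 0}, {"dp": [-0.004, 0, -0.03], "yaw": 0}, {"dp": [-0.004, 0, -0.036], "yaw": 0}, {"dp": [-0.004, 0, -0.036], "yaw": 0}, {"dp": [-0.004, 0, -0.036], "yaw": 0}]}}

```text
time_s: 7.58
tcp_pos: [0.579, 0.2171, 0.0408]
eef_rot: [180.0, 0.1, 7.6]
contact_force: [0.5, 0.4, -2.1]
gripper_width: 0.0219
gripper_force: 40.0
```

Emit:
{"name": "apply_moves", "arguments": {"targets": [{"dp": [-0.006, -0.0008, 0], "yaw": 0}, {"dp": [-0.012, -0.0016, 0], "yaw": 0}, {"dp": [-0.018, -0.0024, 0], "yaw": 0}, {"dp": [-0.024, -0.0032, 0], "yaw": 0}, {"dp": [-0.03, -0.004, 0], "yaw": 0}, {"dp": [-0.036, -0.0048, 0], "yaw": 0}, {"dp": [-0.042, -0.0056, 0], "yaw": 0}, {"dp": [-0.048, -0.0064, 0], "yaw": 0}, {"dp": [-0.054, -0.0072, 0], "yaw": 0}, {"dp": [-0.06, -0.008, 0], "yaw": 0}]}}

```text
time_s: 8.42
tcp_pos: [0.5187, 0.2094, 0.0417]
eef_rot: [-180.0, -0.0, 7.6]
contact_force: [1.5, 0.3, -0.9]
gripper_width: 0.0216
gripper_force: 40.0
```

Emit:
{"name": "apply_moves", "arguments": {"targets": [{"dp": [-0.006, -0.0008, 0], "yaw": 0}, {"dp": [-0.012, -0.0016, 0], "yaw": 0}, {"dp": [-0.018, -0.0024, 0], "yaw": 0}, {"dp": [-0.024, -0.0032, 0], "yaw": 0}, {"dp": [-0.03, -0.004, 0], "yaw": 0}, {"dp": [-0.036, -0.0048, 0], "yaw": 0}, {"dp": [-0.042, -0.0056, 0], "yaw": 0}, {"dp": [-0.046, -0.0062, 0], "yaw": 0}, {"dp": [-0.05, -0.0067, 0], "yaw": 0}, {"dp": [-0.053, -0.0071, 0], "yaw": 0}, {"dp": [-0.055, -0.0074, 0], "yaw": 0}, {"dp": [-0.055, -0.0074, 0], "yaw": 0}, {"dp": [-0.055, -0.0074, 0], "yaw": 0}]}}

```text
time_s: 9.5
tcp_pos: [0.4638, 0.2018, 0.0414]
eef_rot: [180.0, 0.0, 7.6]
contact_force: [0.3, 0.2, -1.3]
gripper_width: 0.0218
gripper_force: 40.0
```

Run:
```python
from h import *
s=get_state();print(s['tcp_pos'],s['eef_rot'],s['contact_force'],s['moment'])
w=cap('wrist');t=cap('top');b=cap('scene')
f=lambda im,x,y,w,h:cv2.resize(im[y:y+h,x:x+w,::-1],(400,300),interpolation=cv2.INTER_CUBIC)
cv2.imwrite('pics/z6.png',np.vstack([np.hstack([f(t['image'],90,90,120,90),f(b['image'],140,110,120,90)]),np.hstack([f(w['image'],156,0,200,150),f(w['image'],0,0,512,384)])]))
```

```text
[0.4638159  0.20177665 0.04142299] [1.79980901e+02 3.92909225e-02 7.63160699e+00] [ 0.29142701  0.1795111  -1.25117821] [-0.06530688 -0.00157077 -0.00130246]
```

View pics/z6.png

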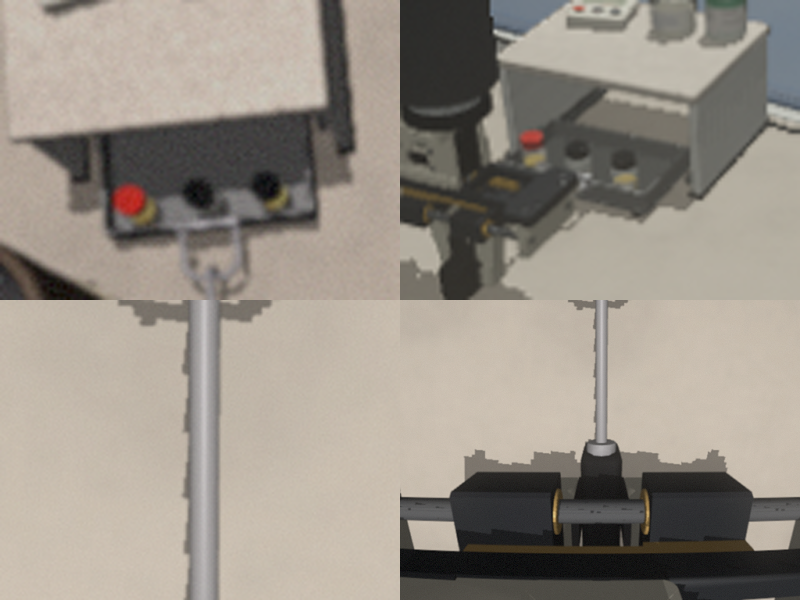

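z6 shows the hook in the eye and all three vials well in front of the board edge, with the eye about 72 mm ahead of the edge where 55 is needed. Next I unhook: ease forward, then lift.

Emit:
{"name": "apply_moves", "arguments": {"targets": [{"dp": [0.004, 0.0005, 0], "yaw": 0}, {"dp": [0.008, 0.001, 0], "yaw": 0}, {"dp": [0.01, 0.0013, 0], "yaw": 0}, {"dp": [0.01, 0.0013, 0], "yaw": 0}, {"dp": [0.01, 0.0013, 0.01], "yaw": 0}, {"dp": [0.01, 0.0013, 0.02], "yaw": 0}, {"dp": [0.01, 0.0013, 0.035], "yaw": 0}, {"dp": [0.01, 0.0013, 0.055], "yaw": 0}, {"dp": [0.01, 0.0013, 0.08], "yaw": 0}, {"dp": [0.01, 0.0013, 0.08], "yaw": 0}, {"dp": [0.01, 0.0013, 0.08], "yaw": 0}]}}

```text
time_s: 10.57
tcp_pos: [0.475, 0.2041, 0.1241]
eef_rot: [-179.8, -0.2, 7.6]
contact_force: [-0.1, 0.9, -1.7]
gripper_width: 0.0219
gripper_force: 40.0
```

Emit:
{"name": "apply_moves", "arguments": {"targets": [{"dp": [-0.01, -0.005, 0], "yaw": -7}, {"dp": [-0.02, -0.01, 0], "yaw": -14}, {"dp": [-0.03, -0.02, 0], "yaw": -21}, {"dp": [-0.03, -0.03, 0], "yaw": -28}, {"dp": [-0.03, -0.04, 0], "yaw": -35}, {"dp": [-0.03, -0.05, 0], "yaw": -42}, {"dp": [-0.03, -0.06, 0], "yaw": -49}, {"dp": [-0.03, -0.07, 0], "yaw": -56}, {"dp": [-0.03, -0.08, 0], "yaw": -63}, {"dp": [-0.03, -0.1, 0], "yaw": -70}, {"dp": [-0.03, -0.12, 0], "yaw": -77}, {"dp": [-0.03, -0.14, 0], "yaw": -84}, {"dp": [-0.03, -0.16, 0], "yaw": -91}, {"dp": [-0.03, -0.18, 0], "yaw": -98}, {"dp": [-0.03, -0.2, 0], "yaw": -105}, {"dp": [-0.03, -0.22, 0], "yaw": -112}, {"dp": [-0.03, -0.23, 0], "yaw": -119}, {"dp": [-0.03, -0.24, 0], "yaw": -126}, {"dp": [-0.03, -0.24, 0], "yaw": -127}, {"dp": [-0.03, -0.24, 0], "yaw": -127}]}}

```text
time_s: 12.23
tcp_pos: [0.4437, -0.0372, 0.1213]
eef_rot: [180.0, -0.0, -119.4]
contact_force: [0.3, 0.7, -0.3]
gripper_width: 0.0216
gripper_force: 40.0
```

Emit:
{"name": "apply_moves", "arguments": {"targets": [{"dp": [0, 0, -0.03], "yaw": 0}, {"dp": [0, 0, -0.06], "yaw": 0}, {"dp": [0, 0, -0.08], "yaw": 0}, {"dp": [0, 0, -0.088], "yaw": 0}, {"dp": [0, 0, -0.091], "yaw": 0}, {"dp": [0, 0, -0.093], "yaw": 0}, {"dp": [0, 0, -0.0935], "yaw": 0}, {"dp": [0, 0, -0.0935], "yaw": 0}, {"dp": [0, 0, -0.0935], "yaw": 0}]}}

```text
time_s: 12.98
tcp_pos: [0.4449, -0.0364, 0.029]
eef_rot: [-179.9, 0.1, -119.3]
contact_force: [1.2, -0.5, -0.2]
gripper_width: 0.0217
gripper_force: 40.0
```

Emit:
{"name": "apply_moves", "arguments": {"targets": [{"dp": [0, 0, -0.001], "yaw": 0}, {"dp": [0, 0, -0.001], "yaw": 0}, {"dp": [0, 0, -0.001], "yaw": 0}]}}

```text
time_s: 13.23
tcp_pos: [0.4446, -0.0366, 0.0275]
eef_rot: [-180.0, 0.0, -119.4]
contact_force: [-1.1, 1.5, 3.4]
gripper_width: 0.022
gripper_force: 40.0
```

Emit:
{"name": "apply_moves", "arguments": {"targets": [{"dp": [0, 0, 0], "yaw": 0}, {"dp": [0, 0, 0], "yaw": 0}, {"dp": [0, 0, 0], "yaw": 0}, {"dp": [0, 0, 0], "yaw": 0}, {"dp": [0, 0, 0], "yaw": 0}, {"dp": [0, 0, 0], "yaw": 0}, {"dp": [0, 0, 0], "yaw": 0}, {"dp": [0, 0, 0], "yaw": 0}, {"dp": [0, 0, 0], "yaw": 0}, {"dp": [0, 0, 0], "yaw": 0}], "grip": -1}}

```text
time_s: 14.07
tcp_pos: [0.4441, -0.0367, 0.0271]
eef_rot: [180.0, -0.0, -119.4]
contact_force: [0.8, 0.2, 0.3]
gripper_width: 0.0829
gripper_force: 0.0
```

Emit:
{"name": "apply_moves", "arguments": {"targets": [{"dp": [0, 0, 0.02], "yaw": 0}, {"dp": [0, 0, 0.05], "yaw": 0}, {"dp": [0, 0, 0.09], "yaw": 0}, {"dp": [0, 0, 0.13], "yaw": 0}, {"dp": [0, 0, 0.17], "yaw": 0}, {"dp": [0, 0, 0.2], "yaw": 0}, {"dp": [0, 0.02, 0.2], "yaw": 0}, {"dp": [0, 0.02, 0.2], "yaw": 0}]}}

```text
time_s: 14.73
tcp_pos: [0.4453, -0.0152, 0.2295]
eef_rot: [-179.8, 0.3, -119.4]
contact_force: [0.2, 0.5, -0.6]
gripper_width: 0.0878
gripper_force: 0.0
```

Run:
```python
from h import *
s=get_state();print(s['tcp_pos'],s['contact_force'],s['gripper_width'])
w=cap('wrist');t=cap('top');b=cap('scene')
f=lambda im,x,y,w,h:cv2.resize(im[y:y+h,x:x+w,::-1],(400,300),interpolation=cv2.INTER_CUBIC)
cv2.imwrite('pics/z7.png',np.vstack([np.hstack([f(t['image'],90,90,120,90),f(b['image'],120,100,160,120)]),np.hstack([f(b['image'],180,180,160,120),f(w['image'],0,0,512,384)])]))
P=world(t,[(u,v) for v in range(90,180) for u in range(90,210)]);C=t['image'][90:180,90:210].reshape(-1,3).astype(int)
red=(C[:,0]-C[:,1]>70);print('red cap',P[red].mean(0), 'along',((P[red][:,:2].mean(0)-[.6773,.2295])@[.991,.1331]))
```

```text
[ 0.4453436  -0.01517198  0.22952748] [ 0.19662579  0.47416027 -0.6440921 ] 0.08779774058064059
red cap [0.6369269  0.27426011 0.06698721] along -0.03405216902436562
```

View pics/z7.png

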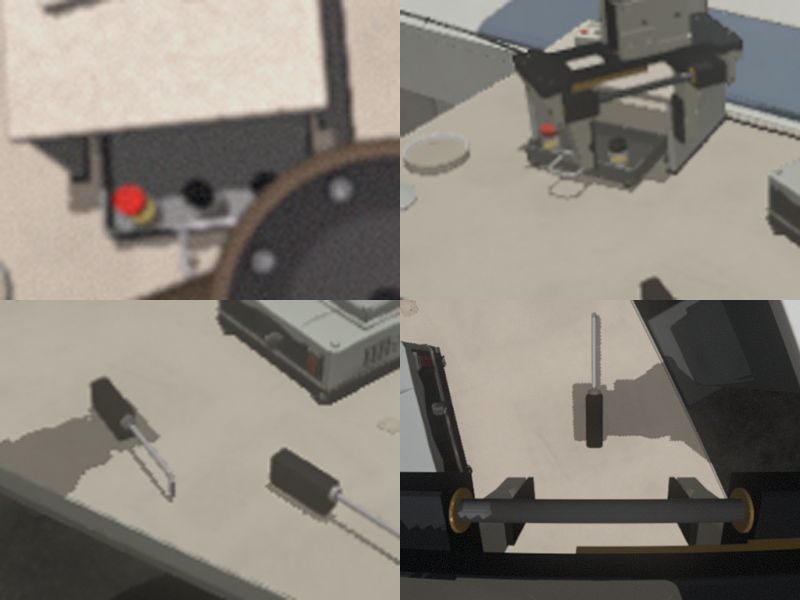

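z7 shows the hooked rod lying flat on the bench, clear of the straight rod. The tray is still out with the red vial's centre 34 mm in front of the board's edge, so its rear is at least 17 mm clear, and the eye is empty. I'm handing in.

```bash
python3 -c "
from plant import r
print(r.close_job())"
```

```text
the job is handed in; nothing more can be done
None
```

The job is handed in at about 15 s on the robot clock: I drew the tray out with the hooked rod, leaving the vials about 17–20 mm clear of the board's front edge, then unhooked the rod and laid it flat on the bench, away from the eye; no verdict was shown.

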